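# Hold a tinned cup sealed in the lever press for its leak test

### The arm

A 6-joint arm with a two-finger parallel gripper is mounted at the origin on a cart in front of the work surface, level with it; the furniture and walls round the work are solid. World frame = base frame: x ahead of the robot, y to its left, z up, the work surface at z = 0. Lengths are in m, angles in rad, forces in N, time in s.
With the tool pointing down it reaches from about 0.375 to 0.9 m from the base axis. Payload 3.1 kg.
Tool frame: the origin (TCP) lies on the centre line of the jaws, within the pads' length; the fingertips stand robot.nose_length ahead of it and the grasp point (between the pads) lies 6 mm ahead of it (robot.nose_length is the distance from the TCP to the fingertips, in m); z points along the fingers, y is the line along which they close (so a half turn about z gives the same grasp; the last joint's range is limited). The gripper opens to 87 mm and grips with 3 to 60 N. Pads are 19 mm wide; open, the fingers measure 117 mm over their backs; the gripper's body (75 mm by 190 mm) begins 51 mm behind the grasp point.
Start: joints at [-1.476, 0.527, 1.433, -0, 1.181, -0.178], TCP at [0.168, -0.602, 0.248] pointing down, gripper open.
Joint ranges: [-3.08, 3.08], [-0.75, 2.2], [0.22, 2.44], [-1.43, 4.57], [0, 2.65], [-2.85, 2.85]. Speed limits (rad/s): [2.79, 2.79, 3.14, 3.14, 3.14, 3.14].

### API

Orientations are given as a unit quaternion [x, y, z, w].
In Python, from rig import robot gives the robot as it stands.
- The arm moves only by the shell command python3 -m crank 'ROWS' [FORCE]. ROWS is JSON, one flat list of numbers, 7 for each row, row after row: the shift along the tool's x, y, z in mm, then the turn, a rotation vector about the tool's x, y, z in degrees, then the closure in counts, from 0 (fully open) to 255 (shut). In form: [x, y, z, ax, ay, az, fingers, x, y, z, ax, ay, az, fingers, ...]. A call has exactly 5 rows; each row is the pose to reach, as a shift and turn from the pose commanded when the call began, along the tool's axes at that moment; what a row does not reach only later rows make up. A row lasts 1/12 s, in which the tool goes at most 41.7 mm and 7.16 degrees, less where a joint would pass 70% of its speed; a pose out of reach is approached as far as the arm can. A call with a gripper value outside its range is refused whole. The fingers move at their own pace and stop on an object; FORCE is the grip in N (left out, the last holds). Time passes only in rows, so rows that repeat a pose let the fingers close, or fill a call up. It gives the time, the measured TCP pose, the force, the opening and the grip force at its end, in the units of the state.
- robot.get_obs(): the state, without advancing time (a new reading comes with each control period).
- robot.camera(name): name is "scene" or "top"; returns a dict with "pixels" (384x512x3 uint8, red, green, blue), "intrinsics" (3x3 intrinsics, pixels), "extrinsics" (4x4, takes a point from camera to world coordinates). Camera axes: x right, y down, z forward; pixel columns grow to the right and rows downward; lengths in m; the calibration is good to about 2 mm. A picture is of the moment at which its call begins. There is no depth.
- robot.hand_in(): hands the job in; it is judged then, once.
The state is a dict: "time": time; "q": joint angles; "joint_velocities": joint speeds; "joint_torque": joint torques, N m; "position": TCP position; "tool_rot": TCP orientation; "ft_force": force on the tool from outside, world axes, zero at the start; "moment": the same for the moment, N m; "grip_width": finger opening in m; "grip_force": force on a finger pad.
Only numpy, scipy, OpenCV 4.12 (cv2) and the standard library are available. Lean on these libraries where they do the work, as an engineer would, in place of code of your own. Each camera call takes 0.05 s, during which the arm holds its last target. There are 200 camera calls.

### The job

Get the pale tinned cup sealed for its leak test: set it, mouth down as it stands, into the round nest of the blue lever press so that its rim lies flat on the rubber, then bring the lever down by its black ball so that the foot presses on the cup, until green shows on the indicator pin on top of the lever, and never so far that red shows. The lever springs up if it is let go, so finish while still holding it down there with green showing, and leave the flux bottle and the roll of tape where they are.

Things in the scene. Friction and masses are not known exactly. Their poses are not given: they have to be found in the camera images.
- cup: Pale grey tinned cup, 55 mm across the mouth, 44 mm across near the base, 58 mm high, wall about 2 mm, 0.12 kg. It stands upside down, mouth on the bench. Origin: centre of its closed base, which is on top (58 mm above the mouth); its own z axis points down, towards the mouth. Round, so its yaw does not matter.
- cup_mouth (a point): Centre of the cup's mouth, in the plane of the rim (the rim it stands on).
- test_press: Blue lever press fixed to the bench, base 235 x 115 x 12 mm. Origin: on the bench under the nest's centre. Own -x: to the end where the ball comes down, +x: to the bearing fork (from 98 mm on, 129 mm high); the lever moves in the plane y = 0. A gauge stands 72 mm along +x, 42 mm along -y, 75 mm high.
- seal (a point): Centre of the rubber's upper face on the floor of the aluminium nest, 23 mm above the bench: the cup's mouth belongs here. The nest is 81 mm across outside and 61 mm inside (3 mm play round the cup's rim); its lip stands 6 mm above the rubber, so fingers holding the cup must stay more than 6 mm above its rim.
- lever_pivot (a point): Axis of the lever's hinge, 115 mm along +x of the press from the nest centre and 112 mm above the bench; the axis is parallel to the press's y.
- lever_angle (a joint): Lever angle, rad. 0: at rest, raised and leaning 10 degrees back past upright, clear of the nest; grows as it is pulled down over the nest; 1.75: level. Return spring: about 2 N at the ball to leave rest, 4 N near level, plus about half the spindle's force once the foot is on the cup (touch at about 1.68).
- ball (a point): Centre of the black ball knob, 35 mm across, on the lever's end, 210 mm from the hinge axis, clear all round but for the 11 mm rod to the hinge. The spring keeps the ball against whatever pushes it, so closed fingertips can bring it down: from behind (the side away from the nest) while it is up, then from on top. Held only by a squeeze of the fingers, the smooth ball slowly slips out.
- lever: The whole lever with its black ball. Origin on the hinge axis; its own -x points to the ball, 210 mm off, and its z up when it is level.
- spindle_travel (a joint): How far the sprung spindle is pushed up into the lever, m: 0 free, 0.016 end stop. The indicator pin stands out of the lever's top by as much: plain steel first, green shows from 0.005, red from 0.012. Spring 400 N/m, preload 8 N (11.4 N at 0.0085, mid green). Near level 1 mm down at the ball gives about 0.55 mm, so mid green lies some 15 mm of ball travel past the touch.
- spindle: The sprung spindle with its black rubber foot, 25 mm across, which presses on the cup's base. Origin on the lever's centre line, 115 mm from the hinge axis; the foot's underside is 39.5 mm below it, the top of the indicator pin (13 mm across) 25 mm above it.
- flux: Brown flux bottle with black cap, 47 mm across, 135 mm high, to be left alone. Origin at the centre of its underside.
- tape: Roll of masking tape lying flat, 98 mm across, 25 mm high, to be left alone. Origin at the centre of its underside.
Not all that is in view belongs to the job. What is shaped like the cup but turquoise is not meant.

How it is judged:
On the way:
1. the cup sits mouth down in the nest, flat on the rubber, and is let go (horizontal distance between cup_mouth and seal below 0.0055 m and z of cup_mouth in the frame of test_press below 0.0255 m and angle between cup's own z axis and vertical above 3.08 rad and linear speed of cup below 0.02 m/s and contact force between the fingers and cup below 0.1 N), for 0.2 s.
At the end, for the whole second after the job is handed in: Fingers on the ball (over 2 N), lever still, spindle in by 5 to 12 mm (green, no red), foot on the cup with over 6 N, cup mouth down in the nest: mouth within 5.5 mm of the seal's centre and 2.5 mm of the rubber, upright within 3.5 degrees (value of joint spindle_travel between 0.005 and 0.012 m and contact force between spindle and cup above 6 N and contact force between the fingers and lever above 2 N and velocity of joint lever_angle between -0.05 and 0.05 rad/s and horizontal distance between cup_mouth and seal below 0.0055 m and z of cup_mouth in the frame of test_press below 0.0255 m and angle between cup's own z axis and vertical above 3.08 rad); the arm keeps its last pose, push and grip.
It fails at once if red shows on the indicator pin: the spindle is pushed in more than 13 mm (value of joint spindle_travel above 0.013 m).
It fails at once if the flux bottle or the tape is pushed more than 20 mm away (distance of any of flux, tape from where it was at the start of the episode above 0.02 m).
It also fails if it takes over 70 s, if anything falls off the work surface, if the arm or the gripper's body presses on something with over 40 N, if the wrist force passes 120 N, or if a joint passes its speed limit or range.

## Working session

There is one attempt and no reset: what is moved stays moved. The work goes in short steps, Python scripts to look and compute and a shell command to move; the robot and the scene stay as the last step left them, time stands still between calls to the robot, and variables do not carry over. Pictures are saved under pics/ and viewed, at most 12 in all, crops included, and the job is handed in when it is done.

```bash
mkdir -p pics; ls
python3 - <<'E'
from rig import robot
import cv2,numpy as np
o=robot.get_obs();print({k:np.round(v,3).tolist() for k,v in o.items()},robot.nose_length)
for n in("scene","top"):
    c=robot.camera(n);np.savez(f"pics/{n}0.npz",**c)
    cv2.imwrite(f"pics/{n}0.png",cv2.resize(c["pixels"][:,:,::-1],(800,600),interpolation=cv2.INTER_CUBIC))
    print(n,c["intrinsics"].round(1).tolist(),c["extrinsics"].round(3).tolist())
E
```

```text
pics
{'time': 0.0, 'q': [-1.477, 0.528, 1.434, -0.0, 1.181, -0.179], 'joint_velocities': [-0.001, -0.001, -0.002, -0.001, -0.001, 0.001], 'joint_torque': [0.001, -44.003, -17.659, 0.063, 0.058, -0.0], 'position': [0.168, -0.601, 0.247], 'tool_rot': [0.991, 0.136, 0.0, -0.001], 'ft_force': [1.358, 0.187, 0.314], 'moment': [0.009, -0.033, 0.052], 'grip_force': 0.0, 'grip_width': 0.087} 0.025
scene [[490.2, 0.0, 257.9], [0.0, 490.2, 192.5], [0.0, 0.0, 1.0]] [[-0.81, -0.407, 0.421, 0.056], [-0.586, 0.556, -0.59, 0.88], [0.006, -0.725, -0.689, 1.13], [0.0, 0.0, 0.0, 1.0]]
top [[428.3, 0.0, 252.1], [0.0, 428.3, 190.8], [0.0, 0.0, 1.0]] [[-0.021, -0.982, 0.186, 0.385], [-1.0, 0.02, -0.006, 0.092], [0.003, -0.186, -0.983, 1.522], [0.0, 0.0, 0.0, 1.0]]
```

View pics/scene0.png

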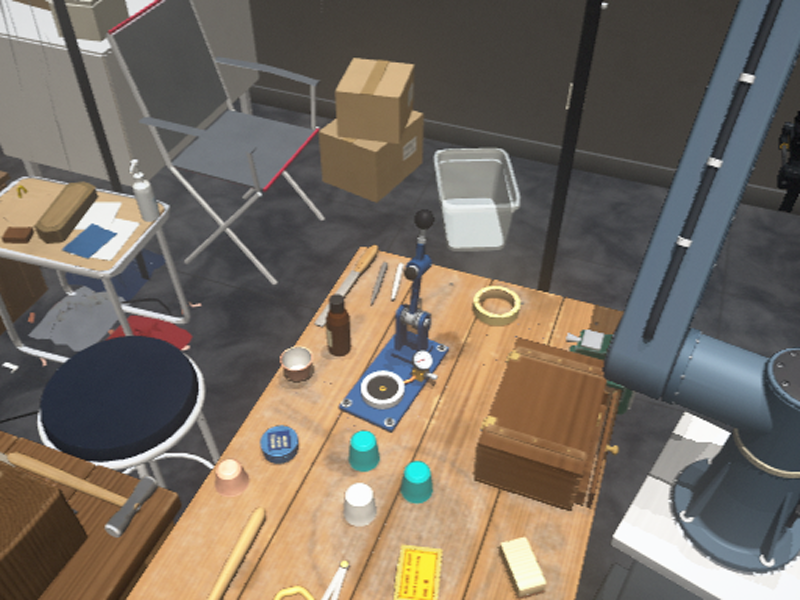

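View pics/top0.png

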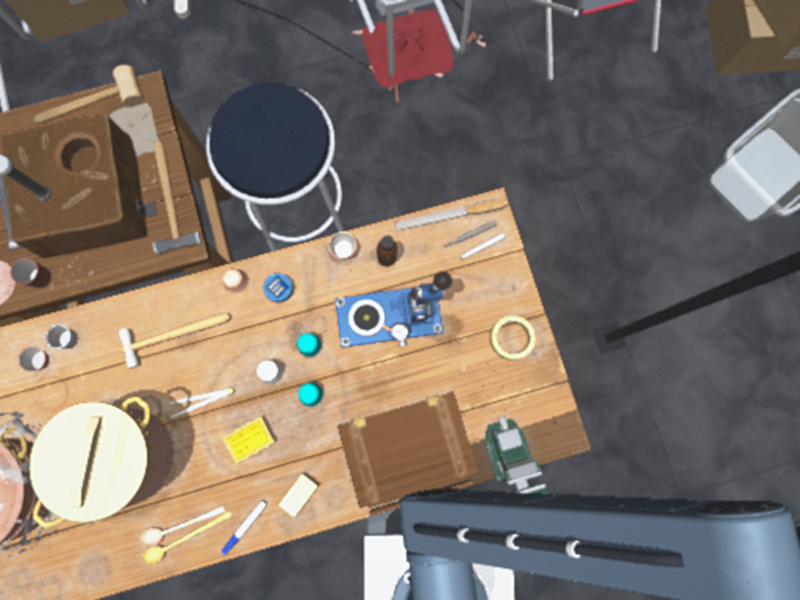

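The cup is at about (360,503) in the scene view and (268,370) in the top view. The press nest is at (382,388) and (367,318). The flux bottle is just beyond the press, the tape is to its right, and a wooden chest stands between the robot and the press. I'll enlarge crops next.

Run:
```python
import cv2,numpy as np
t=np.load("pics/top0.npz")["pixels"][:,:,::-1];s=np.load("pics/scene0.npz")["pixels"][:,:,::-1]
cv2.imwrite("pics/tc.png",cv2.resize(t[165:265,150:300],(0,0),fx=5.3,fy=5.3,interpolation=cv2.INTER_CUBIC))
cv2.imwrite("pics/sc.png",cv2.resize(s[120:345,170:350],(0,0),fx=2.65,fy=2.65,interpolation=cv2.INTER_CUBIC))
```

```text
(no output)
```

View pics/tc.png

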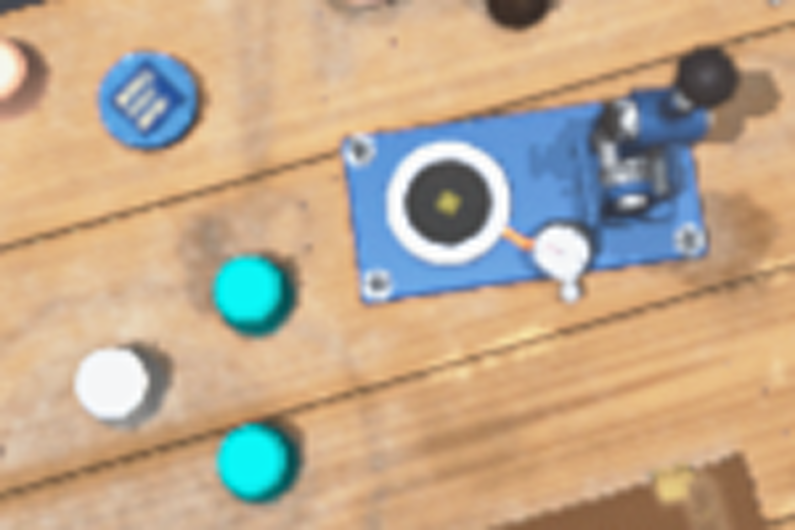

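View pics/sc.png

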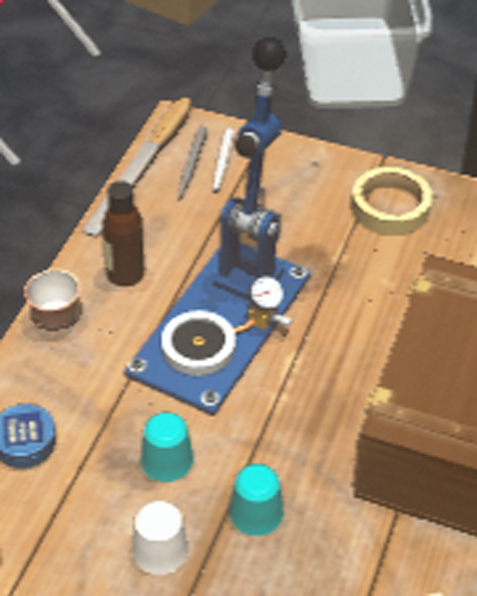

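Top crop: nest ring centre (448,203), cup base disc (112,384), ball (706,76), press screws (359,151), (376,284) and (688,240).
Scene crop: cup base (160,521), nest (199,342), ball (269,53). The turquoise cups lie between the cup and the press.

```bash
cat > h.py <<'E'
import numpy as np
def ray(n,u,v):
    d=np.load(f"pics/{n}0.npz");K,E=d["intrinsics"],d["extrinsics"]
    r=E[:3,:3]@np.linalg.solve(K,[u,v,1.]);return E[:3,3],r
def atz(n,u,v,z):
    o,r=ray(n,u,v);return o+r*(z-o[2])/r[2]
def proj(n,p):
    d=np.load(f"pics/{n}0.npz");K,E=d["intrinsics"],d["extrinsics"]
    q=K@(E[:3,:3].T@(np.asarray(p)-E[:3,3]));return q[:2]/q[2]
T=lambda u,v:("top",(u+.5)/5.3-.5+150,(v+.5)/5.3-.5+165)
S=lambda u,v:("scene",(u+.5)/2.65-.5+170,(v+.5)/2.65-.5+120)
def tri(a,b):
    o1,r1=ray(*a);o2,r2=ray(*b)
    t=np.linalg.lstsq(np.c_[r1,-r2],o2-o1,rcond=None)[0]
    p,q=o1+t[0]*r1,o2+t[1]*r2;return (p+q)/2,np.linalg.norm(p-q)
E
python3 - <<'E'
from h import *
np.set_printoptions(precision=4,suppress=True)
print("cup",atz(*T(112,384),.058),atz(*S(160,521),.058),tri(T(112,384),S(160,521)))
print("nest",atz(*T(448,203),.029),atz(*S(199,342),.029),tri(T(448,203),S(199,342)))
print("ball",tri(T(706,76),S(269,53)))
sc=[atz(*T(*p),.014) for p in((359,151),(376,284),(688,240))];print("screws",*sc)
print("turq",atz(*T(248,291),.058),atz(*T(252,461),.058),atz(*S(166,432),.058),atz(*S(257,485),.058))
e=sc[2]-sc[1];print("yaw deg",np.degrees(np.arctan2(e[1],e[0])), np.linalg.norm(e))
d=sc[0]-sc[1];print(np.degrees(np.arctan2(d[1],d[0])),np.linalg.norm(d))
E
```

```text
cup [0.5072 0.3628 0.058 ] [0.5029 0.3685 0.058 ] (array([0.5074, 0.3642, 0.0487]), np.float64(0.0012906192615162418))
nest [0.6252 0.1463 0.029 ] [0.6198 0.1523 0.029 ] (array([0.6259, 0.1462, 0.0192]), np.float64(0.002107195438907258))
ball (array([ 0.6451, -0.0055,  0.3175]), np.float64(0.0011136092937544307))
screws [0.6645 0.2065 0.014 ] [0.5739 0.1957 0.014 ] [ 0.5992 -0.0137  0.014 ]
turq [0.5655 0.2756 0.058 ] [0.4563 0.2727 0.058 ] [0.5614 0.2844 0.058 ] [0.4517 0.2817 0.058 ]
yaw deg -83.10193967119244 0.2108949087670801
6.807682416204688 0.09121325531912233
```

```bash
cat >> h.py <<'E'
from scipy.spatial.transform import Rotation as R
def pose(x,y,z,yaw):  # tool down, tool x at yaw deg
    return np.array([x,y,z]),R.from_euler('z',yaw,degrees=True)*R.from_quat([1,0,0,0])
def plan(wps,start=None):
    from rig import robot
    if start is None:
        o=robot.get_obs();start=(np.array(o["position"]),R.from_quat(o["tool_rot"]))
    p,r=start
    for w in wps:
        P,Q=w if len(w)==2 else pose(*w)
        print(np.round(r.inv().apply(P-p)*1000,1).tolist(),np.round((r.inv()*Q).as_rotvec(degrees=True),1).tolist())
        p,r=P,Q
E
python3 - <<'E'
from h import *
plan([(.28,-.45,.28,29),(.40,-.28,.28,42.5),(.46,-.09,.28,56),(.47,.11,.28,70),(.5,.27,.25,83.5),(.506,.365,.15,96.9)])
E
```

```text
[148.3, -115.7, -33.1] [-0.1, -0.0, -13.4]
[187.4, -90.5, 0.0] [0.0, 0.0, -13.5]
[172.6, -99.5, 0.0] [0.0, 0.0, -13.5]
[171.4, -103.5, 0.0] [0.0, 0.0, -14.0]
[160.6, -26.5, 30.0] [0.0, 0.0, -13.5]
[95.1, -4.8, 100.0] [0.0, 0.0, -13.4]
```

```bash
python3 -m crank '[148,-116,-33,0,0,-13.4,0,148,-116,-33,0,0,-13.4,0,148,-116,-33,0,0,-13.4,0,148,-116,-33,0,0,-13.4,0,148,-116,-33,0,0,-13.4,0]'
python3 -m crank '[187,-90,0,0,0,-13.5,0,187,-90,0,0,0,-13.5,0,187,-90,0,0,0,-13.5,0,187,-90,0,0,0,-13.5,0,187,-90,0,0,0,-13.5,0]'
```

```text
time: 0.52
position: [0.2812, -0.4462, 0.2807]
tool_rot: [0.968, 0.251, 0.001, -0.001]
ft_force: [-0.7, -0.7, -0.1]
grip_width: 0.0868
grip_force: 0.0
time: 0.93
position: [0.4001, -0.2788, 0.2804]
tool_rot: [0.932, 0.363, -0.0, -0.0]
ft_force: [0.1, -1.6, 0.3]
grip_width: 0.0868
grip_force: 0.0
```

Tracking is accurate, so I'll continue.

```bash
python3 -m crank '[173,-99,0,0,0,-13.5,0,173,-99,0,0,0,-13.5,0,173,-99,0,0,0,-13.5,0,173,-99,0,0,0,-13.5,0,173,-99,0,0,0,-13.5,0]'
python3 -m crank '[171,-104,0,0,0,-14,0,171,-104,0,0,0,-14,0,171,-104,0,0,0,-14,0,171,-104,0,0,0,-14,0,171,-104,0,0,0,-14,0]'
python3 -m crank '[161,-27,30,0,0,-13.5,0,161,-27,30,0,0,-13.5,0,161,-27,30,0,0,-13.5,0,161,-27,30,0,0,-13.5,0,161,-27,30,0,0,-13.5,0]'
python3 -m crank '[95,-5,100,0,0,-13.4,0,95,-5,100,0,0,-13.4,0,95,-5,100,0,0,-13.4,0,95,-5,100,0,0,-13.4,0,95,-5,100,0,0,-13.4,0]'
python3 - <<'E'
from rig import robot
import cv2,numpy as np
from h import *
s=robot.camera("scene")["pixels"];t=robot.camera("top")["pixels"]
a=cv2.resize(s[230:350,170:290],(400,400),interpolation=cv2.INTER_CUBIC);b=cv2.resize(t[180:280,120:220],(400,400),interpolation=cv2.INTER_CUBIC)
cv2.imwrite("pics/g1.png",np.hstack([a,b])[:,:,::-1])
plan([(.506,.365,.039,96.9)])
E
```

```text
time: 1.35
position: [0.4599, -0.0879, 0.2803]
tool_rot: [0.883, 0.47, -0.0, -0.001]
ft_force: [0.5, 0.1, -0.8]
grip_width: 0.087
grip_force: 0.0
time: 1.77
position: [0.4686, 0.1118, 0.2803]
tool_rot: [0.819, 0.574, -0.0, -0.0]
ft_force: [0.8, 0.5, 0.1]
grip_width: 0.0871
grip_force: 0.0
time: 2.18
position: [0.4991, 0.2758, 0.2488]
tool_rot: [0.744, 0.668, 0.001, -0.001]
ft_force: [0.3, 0.1, -0.5]
grip_width: 0.0871
grip_force: 0.0
time: 2.6
position: [0.5025, 0.3651, 0.147]
tool_rot: [0.662, 0.749, -0.003, -0.001]
ft_force: [-0.1, 0.4, -0.3]
grip_width: 0.087
grip_force: 0.0
[1.2, 1.6, 111.6] [-0.0, 0.1, 0.1]
```

View pics/g1.png

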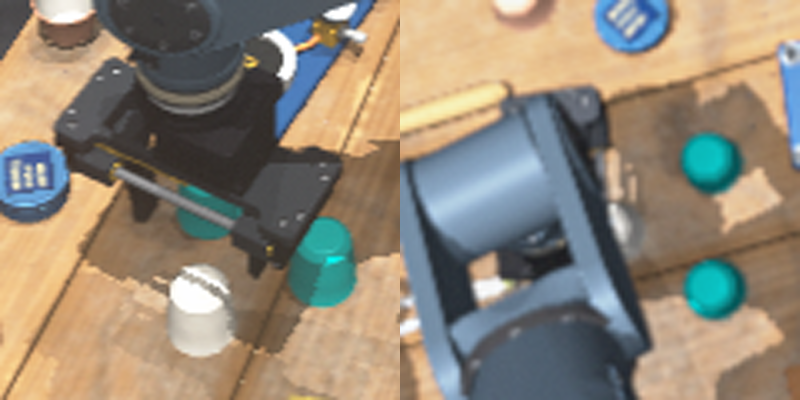

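The left half (scene) shows the fingertips at about (142,213) and (257,266), straddling the cup, whose base is at (200,285). I'll check the tip midpoint against the calibration.

Run:
```python
from h import *
from rig import robot
o=robot.get_obs();r=R.from_quat(o["tool_rot"]);p=np.array(o["position"])
for s in(-1,1):
    tip=p+r.apply([0,s*.0485,.025]);q=proj("scene",tip);print(tip.round(4),((q-[170,230]+.5)*3.333).round(1))
print(o["time"],p.round(4))
m=((142+257)/2,(213+266)/2)
print("tipmid by scene",atz("scene",m[0]/3.333+169.5,m[1]/3.333+229.5,p[2]-.025), (p+r.apply([0,0,.025])).round(4))
plan([(.506,.365,.039,96.9)])
```

```text
[0.4565 0.3579 0.1257] [258.9 260.1]
[0.5528 0.3696 0.1256] [144.6 205. ]
2.7 [0.5047 0.3638 0.1506]
tipmid by scene [0.50162866 0.36926378 0.12561748] [0.5047 0.3637 0.1256]
[1.2, 1.6, 111.6] [-0.0, 0.1, 0.1]
```

The scene camera's offset on the tips matches its disagreement with the top view, about (-3,+5.5) mm, so the top values are sound. Cup is at about (0.507,0.363), nest at about (0.6245,0.1465). I'll descend in two calls.

```bash
python3 -m crank '[-1,2,30,0,0,0,0,-1,2,60,0,0,0,0,-1,2,90,0,0,0,0,-1,2,105,0,0,0,0,-1,2,111,0,0,0,0]' 25
python3 -m crank '[0,0,0,0,0,0,0,0,0,0,0,0,0,150,0,0,0,0,0,0,150,0,0,0,0,0,0,150,0,0,0,0,0,0,150]' 25
python3 -m crank '[0,0,0,0,0,0,180,0,0,0,0,0,0,180,0,0,0,0,0,0,180,0,0,0,0,0,0,180,0,0,0,0,0,0,180]' 25
python3 -m crank '[0,0,0,0,0,0,180,0,0,0,0,0,0,180,0,0,0,0,0,0,180,0,0,0,0,0,0,180,0,0,0,0,0,0,180]' 25
```

```text
time: 3.12
position: [0.5068, 0.3616, 0.0391]
tool_rot: [0.664, 0.748, -0.001, -0.0]
ft_force: [-0.0, -1.1, 0.3]
grip_width: 0.0869
grip_force: 0.0
time: 3.53
position: [0.5077, 0.3641, 0.0411]
tool_rot: [0.663, 0.749, 0.001, 0.001]
ft_force: [-0.1, -0.2, -0.2]
grip_width: 0.068
grip_force: 0.0
time: 3.95
position: [0.5072, 0.364, 0.0399]
tool_rot: [0.663, 0.749, 0.0, 0.0]
ft_force: [0.1, 0.1, 3.8]
grip_width: 0.05
grip_force: 25.0
time: 4.37
position: [0.5072, 0.364, 0.0399]
tool_rot: [0.663, 0.749, 0.0, 0.0]
ft_force: [0.1, 0.9, 5.3]
grip_width: 0.0501
grip_force: 25.1
```

```bash
python3 -m crank '[0,0,-30,0,0,0,180,0,0,-60,0,0,0,180,0,0,-90,0,0,0,180,0,0,-100,0,0,0,180,0,0,-100,0,0,0,180]'
python3 - <<'E'
from h import *
plan([(.566,.256,.14,96.9),(.6245,.147,.12,96.9)])
E
```

```text
time: 4.78
position: [0.5081, 0.3644, 0.1417]
tool_rot: [0.663, 0.749, 0.002, 0.001]
ft_force: [0.4, 0.4, -1.0]
grip_width: 0.0496
grip_force: 24.8
[-114.6, 44.4, 1.8] [0.3, -0.1, 0.0]
[-115.2, 45.0, 20.0] [0.0, 0.0, 0.0]
```

```bash
python3 -m crank '[-28,11,0,0,0,0,180,-57,22,0,0,0,0,180,-86,33,0,0,0,0,180,-105,41,0,0,0,0,180,-115,44.5,0,0,0,0,180]' 
python3 -m crank '[-28,11,0,0,0,0,180,-57,22,5,0,0,0,180,-86,33,10,0,0,0,180,-105,41,17,0,0,0,180,-115,45,20,0,0,0,180]' 
python3 -m crank '[0,0,0,0,0,0,180,0,0,0,0,0,0,180,0,0,0,0,0,0,180,0,0,0,0,0,0,180,0,0,0,0,0,0,180]'
python3 - <<'E'
from rig import robot
import cv2,numpy as np
from h import *
s=robot.camera("scene")["pixels"];t=robot.camera("top")["pixels"]
a=cv2.resize(s[180:280,200:300],(400,400),interpolation=cv2.INTER_CUBIC);b=cv2.resize(t[150:250,185:285],(400,400),interpolation=cv2.INTER_CUBIC)
cv2.imwrite("pics/g2.png",np.hstack([a,b])[:,:,::-1])
o=robot.get_obs();print(o["position"],o["tool_rot"])
c=np.array([.6245,.1465,0])
for z,rad in((.0805,.0275),(.029,.0405)):
    print(z,[((proj("scene",c+[rad*np.cos(a),rad*np.sin(a),z])-[200,180]+.5)*4).round(0).tolist() for a in np.arange(0,6.2,np.pi/4)])
E
```

```text
time: 5.2
position: [0.5649, 0.2521, 0.1369]
tool_rot: [0.664, 0.748, -0.002, -0.001]
ft_force: [0.6, -0.0, -2.4]
grip_width: 0.0495
grip_force: 24.8
time: 5.62
position: [0.6232, 0.144, 0.1169]
tool_rot: [0.664, 0.748, -0.001, -0.001]
ft_force: [-0.3, -0.0, -1.9]
grip_width: 0.0498
grip_force: 24.8
time: 6.03
position: [0.6228, 0.1478, 0.1199]
tool_rot: [0.662, 0.749, 0.0, -0.0]
ft_force: [0.7, -0.9, -0.7]
grip_width: 0.0497
grip_force: 24.8
[0.62309617 0.14731228 0.11992681] [6.62515780e-01 7.49047931e-01 1.74682519e-04 9.27385935e-05]
0.0805 [[149.0, 205.0], [142.0, 227.0], [156.0, 246.0], [185.0, 251.0], [211.0, 239.0], [218.0, 218.0], [203.0, 199.0], [175.0, 194.0]]
0.029 [[137.0, 244.0], [126.0, 276.0], [147.0, 304.0], [189.0, 312.0], [226.0, 295.0], [236.0, 263.0], [214.0, 235.0], [173.0, 228.0]]
```

View pics/g2.png

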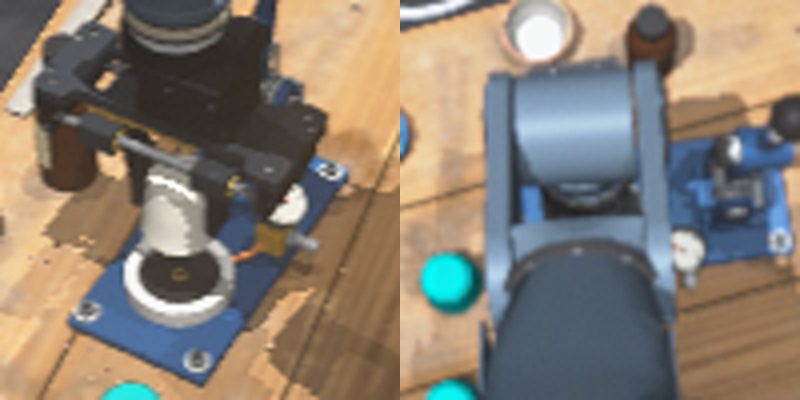

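Left (scene): the cup hangs upright over the nest ring, centred near (180,277). The flux bottle at (68,160) is close to the gripper body, so I'll measure that clearance before going down.

Run:
```python
from h import *
f=atz("top",185+253/4-.5,150+22/4-.5,.135);print("flux cap",f)
f2=atz(*S(121,190),.135)-[-.003,.0055,0];print(f2)
n=np.array([.6245,.1465,0]);
for yaw in(-83.1,):
    u=np.array([np.cos(np.radians(yaw)),np.sin(np.radians(yaw)),0]);v=np.array([-u[1],u[0],0])
    for g in(f,f2):print("flux in press u,v",(g-n)@u,(g-n)@v)
    print("gauge",n+.072*u-.042*v)
```

```text
flux cap [0.76959622 0.09467622 0.135     ]
[0.77043209 0.09294699 0.135     ]
flux in press u,v 0.06887983600349717 0.13781939314930566
flux in press u,v 0.07069695876859618 0.1384414634957445
gauge [0.59145404 0.06997572 0.        ]
```

The flux bottle clears the body by over 30 mm. I'll descend.

```bash
python3 -m crank '[-0.5,1.5,15,0,0,0,180,-0.5,1.5,28,0,0,0,180,-0.5,1.5,38,0,0,0,180,-0.5,1.5,46,0,0,0,180,-0.5,1.5,51,0,0,0,180]' 
python3 -m crank '[0,0,1,0,0,0,180,0,0,2,0,0,0,180,0,0,3,0,0,0,180,0,0,4,0,0,0,180,0,0,5,0,0,0,180]'
python3 -m crank '[0,0,0.5,0,0,0,180,0,0,0.5,0,0,0,180,0,0,0.5,0,0,0,180,0,0,1,0,0,0,180,0,0,1,0,0,0,180]'
```

```text
time: 6.55
position: [0.624, 0.1459, 0.0669]
tool_rot: [0.663, 0.749, -0.001, -0.001]
ft_force: [-0.1, -0.3, -1.4]
grip_width: 0.0497
grip_force: 24.8
time: 6.97
position: [0.6254, 0.1459, 0.064]
tool_rot: [0.663, 0.749, 0.0, 0.0]
ft_force: [-0.0, -1.1, -1.9]
grip_width: 0.0498
grip_force: 24.8
time: 7.38
position: [0.6251, 0.1459, 0.063]
tool_rot: [0.663, 0.749, 0.0, 0.0]
ft_force: [-2.3, -0.6, 1.7]
grip_width: 0.05
grip_force: 24.9
```

Contact comes at the expected height of 0.063. I'll release slowly and lift.

```bash
python3 -m crank '[0,0,0.5,0,0,0,180,0,0,0.5,0,0,0,180,0,0,0.5,0,0,0,120,0,0,0.5,0,0,0,80,0,0,0.5,0,0,0,40]' 
python3 -m crank '[0,0,0,0,0,0,0,0,0,0,0,0,0,0,0,0,0,0,0,0,0,0,0,0,0,0,0,0,0,0,0,0,0,0,0]'
python3 -m crank '[0,0,-20,0,0,0,0,0,0,-45,0,0,0,0,0,0,-75,0,0,0,0,0,0,-100,0,0,0,0,0,0,-110,0,0,0,0]'
python3 -m crank '[35,0,-20,0,0,0,0,70,0,-30,0,0,0,0,100,-30,-60,0,0,0,0,100,-60,-90,0,0,0,0,100,-90,-110,0,0,0,0]'
python3 -m crank '[0,-30,0,0,0,0,255,0,-60,0,0,0,0,255,0,-90,0,0,0,0,255,0,-110,0,0,0,0,255,0,-110,0,0,0,0,255]'
python3 - <<'E'
from rig import robot
import cv2,numpy as np
s=robot.camera("scene")["pixels"];t=robot.camera("top")["pixels"]
a=cv2.resize(s[180:280,200:300],(400,400),interpolation=cv2.INTER_CUBIC);b=cv2.resize(t[150:250,185:285],(400,400),interpolation=cv2.INTER_CUBIC)
cv2.imwrite("pics/g3.png",np.hstack([a,b])[:,:,::-1])
E
```

```text
time: 7.8
position: [0.6253, 0.146, 0.0623]
tool_rot: [0.663, 0.749, 0.0, 0.0]
ft_force: [-0.1, -0.8, -0.2]
grip_width: 0.0566
grip_force: 0.0
time: 8.22
position: [0.625, 0.1459, 0.0619]
tool_rot: [0.663, 0.749, -0.0, -0.0]
ft_force: [0.5, -0.4, -0.5]
grip_width: 0.0846
grip_force: 0.0
time: 8.63
position: [0.6271, 0.1461, 0.1759]
tool_rot: [0.663, 0.749, 0.002, 0.002]
ft_force: [0.4, 0.6, -0.5]
grip_width: 0.087
grip_force: 0.0
time: 9.05
position: [0.5259, 0.2363, 0.2799]
tool_rot: [0.662, 0.749, 0.0, -0.0]
ft_force: [-0.2, -0.4, 0.4]
grip_width: 0.087
grip_force: 0.0
time: 9.47
position: [0.4116, 0.2206, 0.2789]
tool_rot: [0.663, 0.749, -0.003, -0.002]
ft_force: [-0.3, 0.1, -0.6]
grip_width: 0.0612
grip_force: 0.0
```

View pics/g3.png

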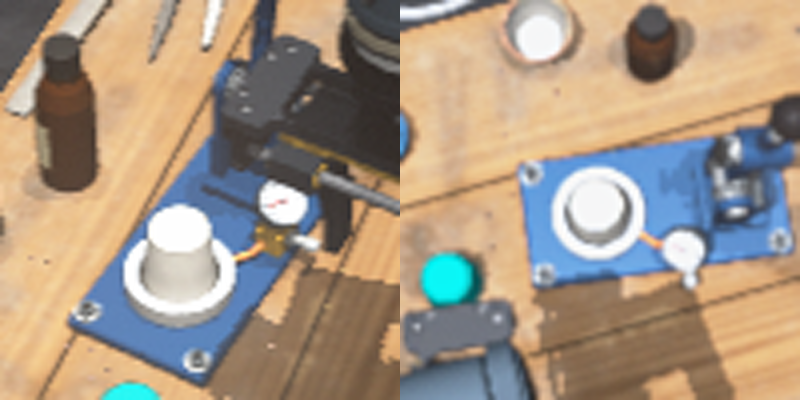

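The cup sits upright and centred in the nest. Next is the lever: the fingertips stay closed and follow the ball's arc from behind, with the tool tilt easing from 40° to 0°. I'll compute those waypoints.

```bash
cat >> h.py <<'E'
n0=np.array([.6245,.1465,0]);ya=np.radians(-83.1);U=np.array([np.cos(ya),np.sin(ya),0]);Z=np.array([0,0,1.]);V=np.cross(Z,U)
PV=n0+.115*U+.112*Z
def rot(al):
    a=np.radians(al);z=-U*np.sin(a)-Z*np.cos(a);x=-U*np.cos(a)+Z*np.sin(a)
    return R.from_matrix(np.c_[x,V,z]),x,z
def ballp(phi):
    f=np.radians(phi);return PV+.21*(-U*np.sin(f)+Z*np.cos(f)), -U*np.cos(f)-Z*np.sin(f)
def contact(phi,gap=0,a0=40):
    al=a0*(90-phi)/100;Q,x,z=rot(al);b,t=ballp(phi);be=(90-phi)-al
    tip=b-(.0175+gap)*t-.0095*min(1,be/25)*x
    return tip-.025*z,Q
E
python3 - <<'E'
from h import *
C=contact(-10,.04)
from rig import robot
print(robot.get_obs()["position"])
W=[(.43,.06,.36,96.9),(.45,-.12,.36,96.9),((np.array([.56,-.13,.36]),rot(20)[0])),C]
W+=[contact(f) for f in(-10,0,15,30,45,60,72,80,84)]
for w in W: print((w[0] if len(w)==2 else np.array(w[:3])).round(3),end=' ')
print();plan(W)
E
```

```text
[0.41706513 0.22138141 0.27975148]
[0.43 0.06 0.36] [ 0.45 -0.12  0.36] [ 0.56 -0.13  0.36] [ 0.652 -0.083  0.322] [ 0.648 -0.044  0.329] [ 0.643 -0.007  0.337] [0.636 0.049 0.336] [0.63  0.103 0.322] [0.624 0.151 0.294] [0.619 0.192 0.255] [0.616 0.218 0.218] [0.614 0.231 0.19 ] [0.614 0.235 0.176] 
[-161.8, -6.7, -80.3] [0.0, -0.0, 0.1]
[-181.1, -1.8, 0.0] [0.0, 0.0, 0.0]
[-23.1, 108.0, 0.0] [0.0, 20.0, -0.0]
[20.1, 97.3, 47.9] [0.0, 20.0, 0.0]
[34.6, 0.0, 20.0] [0.0, 0.0, 0.0]
[33.5, 0.0, 17.9] [0.0, -4.0, -0.0]
[45.6, -0.0, 33.6] [-0.0, -6.0, 0.0]
[39.7, -0.0, 39.9] [0.0, -6.0, -0.0]
[32.8, 0.0, 45.1] [-0.0, -6.0, 0.0]
[27.9, -0.0, 49.6] [-0.0, -6.0, -0.0]
[17.5, -0.0, 41.9] [0.0, -4.8, 0.0]
[9.1, 0.0, 28.7] [-0.0, -3.2, 0.0]
[3.9, 0.0, 14.5] [0.0, -1.6, 0.0]
```

```bash
python3 -m crank '[-40,0,-20,0,0,0,255,-80,0,-40,0,0,0,255,-115,-5,-60,0,0,0,255,-145,-7,-75,0,0,0,255,-162,-7,-80,0,0,0,255]' 
python3 -m crank '[-37,0,0,0,0,0,255,-74,0,0,0,0,0,255,-111,0,0,0,0,0,255,-148,0,0,0,0,0,255,-181,-2,0,0,0,0,255]' 
python3 -m crank '[-5,22,0,0,4,0,255,-10,44,0,0,8,0,255,-15,66,0,0,12,0,255,-20,88,0,0,16,0,255,-23,108,0,0,20,0,255]' 
python3 -m crank '[4,20,10,0,4,0,255,8,40,20,0,8,0,255,12,60,30,0,12,0,255,16,80,40,0,16,0,255,20,97,48,0,20,0,255]'
python3 - <<'E'
from rig import robot
from h import *
import cv2
s=robot.camera("scene");o=robot.get_obs();print(o["q"].round(2) if hasattr(o["q"],"round") else o["q"])
C=contact(-10,.04);p=np.array(o["position"]);print((p-C[0]).round(4))
cv2.imwrite("pics/g4.png",cv2.resize(s["pixels"][80:280,190:390],(600,600),interpolation=cv2.INTER_CUBIC)[:,:,::-1])
plan([contact(-10),contact(0)])
E
```

```text
time: 9.98
position: [0.4332, 0.056, 0.3626]
tool_rot: [0.664, 0.748, 0.001, 0.003]
ft_force: [0.1, 0.2, -0.5]
grip_width: 0.0207
grip_force: 0.0
time: 10.4
position: [0.4516, -0.1238, 0.3599]
tool_rot: [0.664, 0.748, 0.0, 0.001]
ft_force: [0.9, -0.7, 0.1]
grip_width: 0.0007
grip_force: 0.0
time: 10.82
position: [0.5625, -0.1322, 0.3594]
tool_rot: [0.653, 0.737, 0.116, -0.13]
ft_force: [1.2, 0.1, 0.2]
grip_width: 0.0007
grip_force: 0.0
time: 11.23
position: [0.6542, -0.0844, 0.3197]
tool_rot: [0.623, 0.703, 0.228, -0.257]
ft_force: [-0.1, 0.2, -0.1]
grip_width: 0.0002
grip_force: 0.0
[-0.53  0.67  1.14  0.56  1.77 -0.66]
[ 0.0034 -0.001  -0.0062]
[39.5, -3.4, 16.5] [0.0, -0.4, -0.2]
[33.5, 0.0, 17.9] [0.0, -4.0, -0.0]
```

View pics/g4.png

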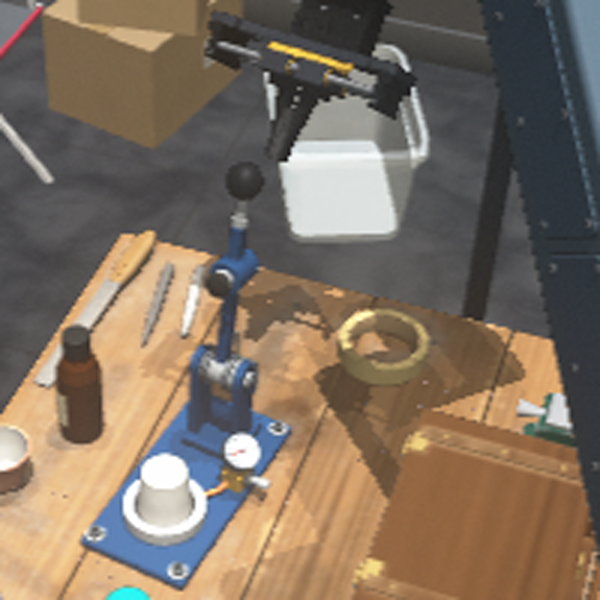

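The closed tips at (278,155) are behind the ball at (243,182), and the arm is clear of everything. I'll start pushing.

```bash
python3 -m crank '[10,-1,4,0,0,0,255,20,-2,8,0,0,0,255,30,-3,12,0,0,0,255,36,-3,15,0,0,0,255,39,-3,17,0,0,0,255]' 
python3 -m crank '[7,0,4,0,-1,0,255,14,0,7,0,-2,0,255,21,0,11,0,-3,0,255,28,0,15,0,-4,0,255,33,0,18,0,-4,0,255]' 
python3 -m crank '[9,0,7,0,-1,0,255,18,0,14,0,-2,0,255,28,0,20,0,-3,0,255,37,0,27,0,-5,0,255,46,0,34,0,-6,0,255]'
python3 - <<'E'
from rig import robot
from h import *
o=robot.get_obs();C=contact(15);print((np.array(o["position"])-C[0]).round(4))
plan([contact(30),contact(45),contact(60)])
s=robot.camera("scene")
cv=__import__("cv2");cv.imwrite("pics/g5.png",cv.resize(s["pixels"][80:280,190:390],(600,600),interpolation=2)[:,:,::-1])
E
```

```text
time: 11.7
position: [0.6435, -0.0421, 0.336]
tool_rot: [0.623, 0.705, 0.226, -0.254]
ft_force: [0.6, -2.9, 0.9]
grip_width: 0.0005
grip_force: 1.6
time: 12.12
position: [0.6392, -0.0051, 0.3423]
tool_rot: [0.63, 0.713, 0.205, -0.23]
ft_force: [-1.4, -3.2, 1.6]
grip_width: 0.0003
grip_force: 1.7
time: 12.53
position: [0.6325, 0.0515, 0.3402]
tool_rot: [0.641, 0.724, 0.171, -0.193]
ft_force: [0.4, -2.9, -1.4]
grip_width: 0.0003
grip_force: 1.2
[-0.0038  0.0026  0.0039]
[35.2, 3.5, 41.6] [-0.0, -5.8, 0.1]
[32.8, 0.0, 45.1] [-0.0, -6.0, 0.0]
[27.9, -0.0, 49.6] [-0.0, -6.0, -0.0]
```

View pics/g5.png

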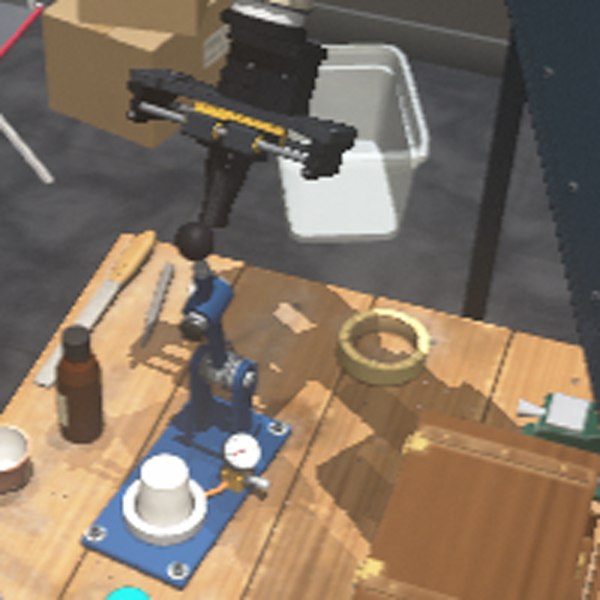

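The ball, now at (195,240), is coming over with the tips at (212,222). I'll continue along the arc.

```bash
python3 -m crank '[7,1,8,0,-1,0,255,14,2,16,0,-2,0,255,21,3,25,0,-3,0,255,28,3,33,0,-5,0,255,35,3,41,0,-6,0,255]' 
python3 -m crank '[7,0,9,0,-1,0,255,13,0,18,0,-2,0,255,20,0,27,0,-4,0,255,26,0,36,0,-5,0,255,33,0,45,0,-6,0,255]' 
python3 -m crank '[6,0,10,0,-1,0,255,11,0,20,0,-2,0,255,17,0,30,0,-4,0,255,22,0,40,0,-5,0,255,28,0,50,0,-6,0,255]'
python3 - <<'E'
from rig import robot
from h import *
o=robot.get_obs();C=contact(60);print((np.array(o["position"])-C[0]).round(4))
plan([contact(72),contact(80),contact(84),contact(87),contact(90)])
s=robot.camera("scene")
cv=__import__("cv2");cv.imwrite("pics/g6.png",cv.resize(s["pixels"][110:310,190:390],(600,600),interpolation=2)[:,:,::-1])
E
```

```text
time: 13.0
position: [0.6294, 0.1017, 0.3218]
tool_rot: [0.649, 0.732, 0.137, -0.154]
ft_force: [0.8, -3.4, -0.1]
grip_width: 0.0004
grip_force: 1.5
time: 13.42
position: [0.6235, 0.1493, 0.2938]
tool_rot: [0.655, 0.74, 0.103, -0.116]
ft_force: [1.2, -4.2, -0.6]
grip_width: 0.0004
grip_force: 1.6
time: 13.83
position: [0.6183, 0.1911, 0.2549]
tool_rot: [0.659, 0.745, 0.068, -0.078]
ft_force: [0.5, -3.2, 0.4]
grip_width: 0.0005
grip_force: 1.6
[-0.0006 -0.0013 -0.0003]
[18.9, 0.8, 41.9] [-0.0, -4.7, 0.0]
[9.1, 0.0, 28.7] [-0.0, -3.2, 0.0]
[3.9, 0.0, 14.5] [0.0, -1.6, 0.0]
[2.5, 0.0, 10.9] [0.0, -1.2, -0.0]
[2.2, -0.0, 11.0] [-0.0, -1.2, 0.0]
```

View pics/g6.png

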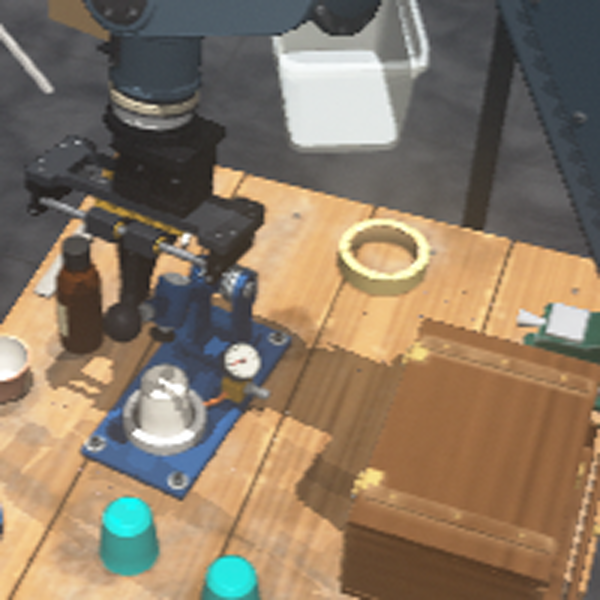

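Run:
```python
from h import *
off=proj("scene",[.5016,.3693,.1256])-proj("scene",[.5047,.3637,.1256])
for f in range(45,80,5):
    print(f,((proj("scene",ballp(f)[0])+off-[190,110]+.5)*3).round(0))
o,t=contact(60);z=rot(12)[2]; print("tip",((proj("scene",o+.025*z)+off-[190,110]+.5)*3).round(0))
```

```text
45 [141. 268.]
50 [134. 289.]
55 [128. 309.]
60 [122. 329.]
65 [118. 348.]
70 [114. 366.]
75 [112. 384.]
tip [131. 306.]
```

The observed ball at (122,320) puts the lever at φ≈58–60°, as planned. The picture also shows the tips on top of the ball and the cup undisturbed. I'll go down to just before the touch at φ≈86°.

```bash
python3 -m crank '[4,0,8,0,-1,0,255,8,1,17,0,-2,0,255,12,1,25,0,-3,0,255,16,1,34,0,-4,0,255,19,1,42,0,-5,0,255]' 
python3 -m crank '[2,0,6,0,-1,0,255,4,0,12,0,-1,0,255,6,0,18,0,-2,0,255,8,0,24,0,-3,0,255,9,0,29,0,-3,0,255]' 
python3 -m crank '[1,0,3,0,-0.5,0,255,2,0,6,0,-1,0,255,3,0,9,0,-1,0,255,4,0,12,0,-1.5,0,255,4,0,14,0,-1.5,0,255]'
python3 - <<'E'
from rig import robot
from h import *
o=robot.get_obs();C=contact(84);print((np.array(o["position"])-C[0]).round(4))
plan([contact(86.3),contact(88),contact(90)])
E
```

```text
time: 14.3
position: [0.6165, 0.2185, 0.2181]
tool_rot: [0.662, 0.747, 0.04, -0.045]
ft_force: [-0.3, -1.5, 3.1]
grip_width: 0.0006
grip_force: 1.6
time: 14.72
position: [0.615, 0.2309, 0.1908]
tool_rot: [0.662, 0.748, 0.023, -0.025]
ft_force: [1.0, -2.2, 3.1]
grip_width: 0.0008
grip_force: 1.8
time: 15.13
position: [0.6143, 0.2354, 0.1774]
tool_rot: [0.663, 0.748, 0.014, -0.016]
ft_force: [0.8, -2.6, 3.7]
grip_width: 0.0007
grip_force: 1.9
[ 0.0006 -0.0001  0.0011]
[2.1, -0.6, 9.5] [0.0, -1.0, 0.0]
[1.4, -0.0, 6.2] [0.0, -0.7, 0.0]
[1.4, -0.0, 7.3] [-0.0, -0.8, 0.0]
```

```bash
python3 -m crank '[0.5,0,2,0,0,0,255,1,0,4,0,-0.5,0,255,1,0,5,0,-0.5,0,255,1,0,6,0,-0.5,0,255,1,0,6,0,-0.5,0,255]' 
python3 -m crank '[0.2,0,1,0,0,0,255,0.4,0,2,0,0,0,255,0.4,0,2,0,0,0,255,0.4,0,2,0,0,0,255,0.4,0,2,0,0,0,255]' 
python3 -m crank '[0.2,0,1,0,0,0,255,0.4,0,2,0,0,0,255,0.4,0,2,0,0,0,255,0.4,0,2,0,0,0,255,0.4,0,2,0,0,0,255]' 
python3 -m crank '[0.2,0,1,0,0,0,255,0.4,0,2,0,0,0,255,0.4,0,2,0,0,0,255,0.4,0,2,0,0,0,255,0.4,0,2,0,0,0,255]'
```

```text
time: 15.55
position: [0.6141, 0.2368, 0.1715]
tool_rot: [0.663, 0.748, 0.012, -0.013]
ft_force: [1.5, -1.5, 3.0]
grip_width: 0.0004
grip_force: 1.9
time: 15.97
position: [0.6141, 0.2371, 0.1697]
tool_rot: [0.663, 0.748, 0.012, -0.013]
ft_force: [0.4, -2.1, 4.5]
grip_width: 0.0007
grip_force: 2.2
time: 16.38
position: [0.6141, 0.2372, 0.1687]
tool_rot: [0.663, 0.748, 0.012, -0.013]
ft_force: [-0.2, -2.9, 8.6]
grip_width: 0.0004
grip_force: 4.4
time: 16.8
position: [0.614, 0.2375, 0.1668]
tool_rot: [0.663, 0.749, 0.012, -0.012]
ft_force: [-0.3, -2.8, 9.2]
grip_width: 0.0001
grip_force: 4.7
```

The force jump (4.5 to 8.6 N) puts the touch at z≈0.169, as predicted, so mid-green is at about 0.154. I'll go most of the way, then look.

```bash
python3 -m crank '[0.3,0,2,0,0,0,255,0.6,0,4,0,0,0,255,0.9,0,6,0,-0.5,0,255,1.2,0,8,0,-1,0,255,1.2,0,9,0,-1,0,255]' 
python3 -m crank '[0.2,0,1,0,0,0,255,0.4,0,2,0,0,0,255,0.4,0,3,0,0,0,255,0.4,0,3,0,0,0,255,0.4,0,3,0,0,0,255]' 
python3 -m crank '[0,0,0,0,0,0,255,0,0,0,0,0,0,255,0,0,0,0,0,0,255,0,0,0,0,0,0,255,0,0,0,0,0,0,255]'
python3 - <<'E'
from rig import robot
import cv2,numpy as np
s=robot.camera("scene")["pixels"];t=robot.camera("top")["pixels"]
a=cv2.resize(s[180:280,200:300],(400,400),interpolation=2);b=cv2.resize(t[165:240,200:275],(400,400),interpolation=2)
cv2.imwrite("pics/g7.png",np.hstack([a,b])[:,:,::-1])
o=robot.get_obs();print(o["position"],o["ft_force"],o["time"])
E
```

```text
time: 17.22
position: [0.6139, 0.2391, 0.158]
tool_rot: [0.663, 0.749, 0.006, -0.006]
ft_force: [-1.1, -3.9, 10.5]
grip_width: 0.0003
grip_force: 5.5
time: 17.63
position: [0.6139, 0.2393, 0.1552]
tool_rot: [0.663, 0.749, 0.006, -0.006]
ft_force: [-0.5, -3.5, 10.6]
grip_width: 0.0005
grip_force: 5.6
time: 18.05
position: [0.6139, 0.2393, 0.1553]
tool_rot: [0.663, 0.749, 0.006, -0.006]
ft_force: [-1.5, -4.9, 11.0]
grip_width: 0.0008
grip_force: 5.6
[0.61383608 0.23931067 0.15528347] [-0.78643067 -3.58675844 11.3085815 ] 18.15
```

View pics/g7.png

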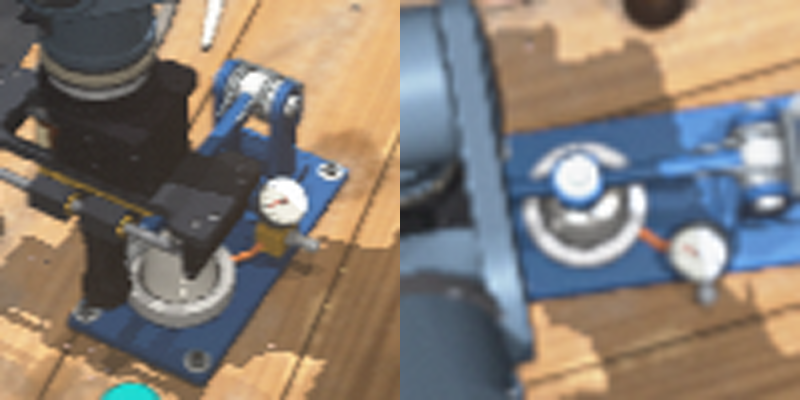

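The right half (top view) shows the pin at (578,178) standing over the cup, with the cup still centred in the ring. Travel since touch is about 13.7 mm, or 7.5 mm of spindle; the level geometry gives about 8 mm. Before handing in, I'll check the pin's colour in the pixels.

Run:
```python
from rig import robot
import cv2,numpy as np
for n in("top","scene"):
    p=robot.camera(n)["pixels"]; h=cv2.cvtColor(p,cv2.COLOR_RGB2HSV)
    r=(slice(188,212),slice(222,246)) if n=="top" else (slice(190,262),slice(215,290))
    H=h[r];
    for nm,m in(("green",(H[...,0]>40)&(H[...,0]<80)&(H[...,1]>80)&(H[...,2]>50)),("red",((H[...,0]<6)|(H[...,0]>172))&(H[...,1]>130)&(H[...,2]>60))):
        print(n,nm,[(int(x)+r[1].start,int(y)+r[0].start,p[y+r[0].start,x+r[1].start].tolist()) for y,x in np.argwhere(m)][:8])
    if n=="top":print(p[192:206,228:240:1].tolist()[8:])
```

```text
top green []
top red []
[[[65, 104, 151], [117, 156, 210], [200, 222, 240], [244, 246, 246], [246, 247, 246], [243, 245, 245], [243, 245, 245], [238, 243, 246], [188, 220, 243], [101, 147, 209], [70, 81, 102], [103, 105, 107]], [[56, 76, 102], [80, 116, 165], [130, 171, 225], [185, 212, 237], [213, 227, 240], [222, 232, 241], [211, 227, 241], [173, 206, 239], [119, 165, 223], [81, 112, 157], [137, 137, 139], [192, 190, 185]], [[100, 98, 101], [105, 116, 135], [76, 113, 161], [92, 137, 194], [113, 158, 218], [126, 170, 223], [116, 159, 215], [85, 127, 182], [71, 102, 143], [129, 134, 147], [226, 225, 224], [249, 249, 247]], [[112, 110, 108], [116, 116, 117], [78, 89, 105], [59, 85, 121], [68, 105, 149], [66, 103, 150], [56, 91, 134], [53, 75, 105], [112, 118, 129], [215, 220, 225], [250, 251, 251], [250, 250, 249]], [[107, 106, 104], [127, 126, 125], [137, 138, 136], [130, 134, 141], [140, 149, 159], [114, 125, 138], [103, 112, 123], [121, 129, 140], [200, 209, 219], [250, 251, 251], [252, 253, 253], [246, 247, 246]], [[105, 104, 103], [125, 123, 120], [157, 156, 154], [213, 218, 217], [247, 249, 249], [244, 247, 248], [229, 233, 234], [183, 185, 185], [206, 208, 211], [232, 233, 232], [229, 230, 228], [190, 193, 192]]]
scene green []
scene red []
```

Neither camera can resolve the pin's side: the top view is too steep and the gripper blocks the scene view. No red shows. Touch-referenced travel (7.5 mm) and level geometry (8 mm) both fall well inside green, and the pose and force are steady. I'm handing in.

```bash
python3 -c "
from rig import robot
print(robot.get_obs()['ft_force'],robot.hand_in())"
```

```text
the job is handed in; nothing more can be done
[-1.40910362 -4.41580794 11.73087821] None
```

The job is handed in with the cup mouth down in the nest and the fingertips holding the lever down at about 8 mm of spindle travel (mid-green); I worked that out from ball travel and lever geometry, because neither camera could see the green on the pin.

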